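# Nest the sweep pots and carry them off by the bail

### The job

The smallest pewter pot has been left inside the big pail: nest all three pots by size while the pail still stands on the bench, so that the smallest sits centred and fully home in the middle one and the middle one centred and fully home in the pail. Then raise the pail's folded bail upright, take the pail by the bail's wooden grip and carry the whole nest to the copper-lined sweep tray, lowering it until it stands flat on the tray's floor before you let go. Keep the nest together and leave everything else on the bench where it is.

Things in the scene. Friction and masses are not known exactly. Their poses are not given: they have to be found in the camera images.
- pail: large round pewter-grey pail, 0.4 kg, upright on the bench. 94 mm high; outer diameter 172 mm at the rim, 144 mm at 30 mm height, funnelling to 74 mm at the floor, on a foot ring 124 mm across; wall 3 mm, floor 4 mm thick. Ears outside the rim at its own +y and -y carry the bail, folded down over its +x side. Origin: centre of the underside, z up.
- cup_m: middle pot, same shape and metal, no bail, 0.16 kg, upright on the board. 74 mm high; outer diameter 114 mm at the rim, 100 mm at 24 mm height, 66 mm at the foot; wall 3, floor 4 mm thick. Origin: centre of the underside, z up. Home in the pail: origin 4 mm above the pail's, rim 16 mm below the pail's rim, 23 mm free around it; the funnel centres it within 5 mm.
- cup_s: smallest pot, same metal, 0.09 kg, at the start upright on the floor inside the pail. 56 mm high; outer diameter 60 mm at the rim, 57 mm at 18 mm height, 52 mm at the foot; wall 3, floor 4 mm thick. Origin: centre of the underside, z up. Home in the middle pot: origin 4 mm above that pot's, rim 14 mm below its rim, 22 mm free around it.
- bail (a joint): angle of the pail's wire bail: 0 = folded, level, out over the pail's own +x side; 1.57 = upright over the middle of the pail; stop at 1.9. It turns about the pail's own y axis direction through the ears, 84 mm above the underside. The hinge has friction (0.055 N m): it stays where it is left and takes about 1 N at the grip; follow its arc, a strong pull tips the pail.
- bail_grip (a point): middle of the bail's wooden grip, a round dark bar 12 mm in diameter, 70 mm long, parallel to the pail's own y axis, 124 mm from the hinge line; it turns freely on the wire. Folded, it is about at hinge height, 124 mm from the pail's axis, with 30 mm free between it and the rim.
- tray: fixed square sweep tray lined with copper, 220 mm outside and 212 mm inside, copper walls 26 mm high, wood strips outside, a small tilting copper bin (50 x 75 mm) hung outside its front (-x) edge. Stands either left or right of the pail. Origin: centre of the underside, z up; it is not turned.
- tray_floor (a point): centre of the tray's inner floor, 4 mm above the bench.
- board: fixed plywood board, 260 mm (x) by 160 mm (y), 8 mm thick, on the other side of the pail from the tray; the middle pot and one flask stand on it. Origin: centre of the underside.
- flask_a: bystander: brass casting flask, open cylinder 62 mm in diameter (68 mm at the foot), 75 mm high, upright on the board beside the middle pot. Origin: centre of the underside.
- flask_b: bystander: a like brass casting flask standing on the bench beyond the pail, left of the ring tray. Origin: centre of the underside.
- mallet: bystander: horn mallet lying on the bench at the far left, head 44 mm in diameter and 90 mm long, handle 190 mm towards its own -x. Origin: under the head.
- sizer: bystander: steel ring-sizing stick with dark handle, 250 mm long along its own x, lying on the bench on the far right. Origin: under its middle.
- ring_tray: bystander: pewter ring tray with grey rolls, 110 x 220 x 20 mm, at the back of the bench. Origin: centre of the underside.

How it is judged:
On the way, in this order (a step that is already met when the one before it is completed fails the run):
1. the small pot sits home in the middle one and that in the pail, let go, the pail standing on the bench (horizontal distance between cup_m and pail below 0.008 m and z of cup_m in the frame of pail below 0.008 m and horizontal distance between cup_s and cup_m below 0.008 m and z of cup_s in the frame of cup_m below 0.008 m and angle between each of cup_m, cup_s's own z axis and vertical below 0.1 rad and contact force between the fingers and cup_m below 0.1 N and contact force between the fingers and cup_s below 0.1 N and height (world z) of pail below 0.004 m), for 0.2 s.
2. the bail is raised upright, the pail still standing on the bench (value of joint bail between 1.27 and 1.87 rad and height (world z) of pail below 0.006 m), for 0.1 s.
3. the pail hangs from the gripper by the bail's grip, clear of the bench (height (world z) of pail above 0.02 m and value of joint bail above 1 rad and distance between the grasp point and bail_grip below 0.045 m and contact force between the fingers and pail above 0.5 N), for 0.2 s.
4. the pail stands on the tray's floor while the bail's grip is still held (x of pail in the frame of tray_floor between -0.05 and 0.05 m and y of pail in the frame of tray_floor between -0.05 and 0.05 m and z of pail in the frame of tray_floor below 0.008 m and contact force between the fingers and pail above 0.2 N), for 0.05 s.
At the end, for the whole second after the job is handed in: Pail flat on the tray's floor inside its walls (within 4 mm, tilt under 0.06 rad), middle pot in it and smallest in that, each within 8 mm of the next one's axis, within 4 mm of its floor, tilt under 0.1 rad; all at rest and let go. The bail may be left at any angle (x of pail in the frame of tray_floor between -0.05 and 0.05 m and y of pail in the frame of tray_floor between -0.05 and 0.05 m and z of pail in the frame of tray_floor below 0.004 m and angle between pail's own z axis and vertical below 0.06 rad and horizontal distance between cup_m and pail below 0.008 m and z of cup_m in the frame of pail below 0.008 m and horizontal distance between cup_s and cup_m below 0.008 m and z of cup_s in the frame of cup_m below 0.008 m and angle between each of cup_m, cup_s's own z axis and vertical below 0.1 rad and linear speed of each of pail, cup_m, cup_s below 0.02 m/s); the robot touches nothing.
It fails at once if a bystander (flask, mallet, sizing stick, ring tray) is shifted by more than 30 mm (distance of any of flask_a, flask_b, mallet, sizer, ring_tray from where it was at the start of the episode above 0.03 m).
It also fails if it takes over 61 s, if anything falls off the work surface, if the arm or the gripper's body presses on something with over 40 N, if the wrist force passes 120 N, or if a joint passes its speed limit or range.

### The arm

A 7-joint arm with a two-finger parallel gripper is mounted at the origin on the work surface. World frame = base frame: x ahead of the robot, y to its left, z up, the work surface at z = 0. Lengths are in m, angles in rad, forces in N, time in s.
With the tool pointing down it reaches from about 0.425 to 0.875 m from the base axis. Payload 9.9 kg.
Tool frame: the origin (TCP) lies at the very end of the fingers, on their centre line; the grasp point (between the pads) lies 19 mm behind it; z points along the fingers, y is the direction in which the jaws open and shut (so a half turn about z gives the same grasp; the last joint's range is limited). The gripper opens to 85 mm and grips with 20 to 120 N. Pads are 22 mm wide; open, the fingers measure 114 mm over their backs; the gripper's body (76 mm by 85 mm) begins 54 mm behind the grasp point. The pads swing forward as they close: fully open they stand 13 mm farther back than shut.
Start: joints at [1.232, 0.576, 0.025, 1.437, -0.015, 1.129, -0.057], TCP at [0.17, -0.653, 0.231] pointing down, gripper open.
Joint ranges: [-2.76, 2.76], [-0.34, 2.15], [-1.52, 1.57], [0.19, 2.46], [-1.09, 4.23], [0.17, 1.99], [-2.82, 2.82]. Speed limits (rad/s): [2.22, 2.22, 3.01, 3.01, 3.14, 3.14, 3.14].

### API

Orientations are given as a rotation vector (axis times angle).
In Python, from bench import goto, movel, movej, command_gripper, hold, inverse_kinematics, observe, snapshot, MotionError, close_job gives the robot as it stands. Calls block until the motion is done:
- goto(position, orientation): joint-space move of the TCP to a pose.
- movel(position, v=0.15, ori=None, threshold=None): straight line of the TCP; ori=None keeps the orientation; v is the mean speed in m/s. With threshold (N) it stops when the force on the tool has changed by that much, and returns True; else False.
- movej(angles): joint-space move.
- command_gripper(opening, newtons=None): finger opening in m; newtons is the grip in N (None keeps the last); returns when the fingers have stopped.
- hold(seconds).
- inverse_kinematics(position, orientation): joint angles nearest the present ones, or None.
- observe(): the state.
- snapshot(name): name is "side" or "top" or "wrist"; returns a dict with "img" (400x640x3 uint8, red, green, blue), "camera_matrix" (3x3 intrinsics, pixels), "position" and "rotation" of the camera in the world; the wrist camera has in their place "tool_from_camera" (4x4, takes a point from camera to tool coordinates, whose origin is the TCP and whose axes are the flange's). Camera axes: x right, y up, looking along -z (the intrinsics and any distortion apply to the point x, -y, -z); pixel columns grow to the right and rows downward; lengths in m; the calibration is good to about 2 mm. A picture is of the moment at which its call begins: read the wrist's pose just before it. There is no depth.
A pose or a line that the arm cannot do raises MotionError and nothing moves.
- close_job(): hands the job in, once; it reports no verdict.
The state is a dict: "time_s": time; "qpos": joint angles; "joint_vel": joint speeds; "tau": joint torques, N m; "tool_pos": TCP position; "orientation": TCP orientation; "wrist_force": force on the tool from outside, world axes, zero at the start; "moment": the same for the moment, N m; "width": finger opening in m.
Only numpy, scipy, OpenCV 4.12 (cv2) and the standard library are available. Lean on these libraries where they do the work, as an engineer would, in place of code of your own. Each camera call takes 0.05 s, during which the arm holds its last target. There are 200 camera calls.

## Working session

There is one attempt and no reset: what is moved stays moved. The work goes in short steps, each a Python script; the robot and the scene stay as the last script left them, time stands still between calls to the robot, and variables do not carry over. Pictures are saved under pics/ and viewed, about 8 in all and at most 12, crops included, and the job is handed in when it is done.

```bash
ls; mkdir -p pics; python3 - <<'E'
from bench import *
import cv2,numpy as np
np.set_printoptions(precision=4,suppress=True)
s=observe();print(s)
for n in("top","side"):
    d=snapshot(n);cv2.imwrite(f"pics/{n}0.png",d["img"][:,:,::-1]);np.savez(f"{n}0.npz",**d)
    print(n,{k:v for k,v in d.items() if k!="img"})
E
```

```text
pics
{'time_s': 0.0, 'qpos': array([ 1.2322,  0.5765,  0.0248,  1.4379, -0.015 ,  1.129 , -0.0565]), 'joint_vel': array([-0.0004,  0.0005, -0.0003, -0.0019,  0.0017,  0.0016,  0.0015]), 'tau': array([ -0.0006, -76.5744,   2.251 , -28.5965,   0.0156,   0.0126,
         0.    ]), 'tool_pos': array([ 0.17  , -0.6528,  0.2304]), 'orientation': array([-3.1145, -0.399 ,  0.0005]), 'wrist_force': array([-0.2395,  0.7447, -0.3514]), 'moment': array([-0.032 , -0.0019, -0.0152]), 'width': 0.08518135626625704}
top {'camera_matrix': array([[454.5342,   0.    , 324.9396],
       [  0.    , 454.5342, 205.4426],
       [  0.    ,   0.    ,   1.    ]]), 'position': array([0.3339, 0.0233, 1.3259]), 'rotation': array([ 0.1785, -0.1769, -1.5833])}
side {'camera_matrix': array([[504.2651,   0.    , 322.4864],
       [  0.    , 504.2651, 198.0217],
       [  0.    ,   0.    ,   1.    ]]), 'position': array([0.032 , 0.891 , 0.9538]), 'rotation': array([ 0.3238, -1.1112, -2.3628])}
```

View pics/top0.png

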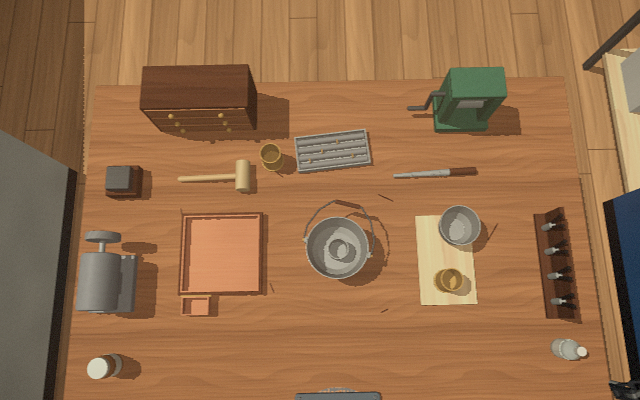

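View pics/side0.png

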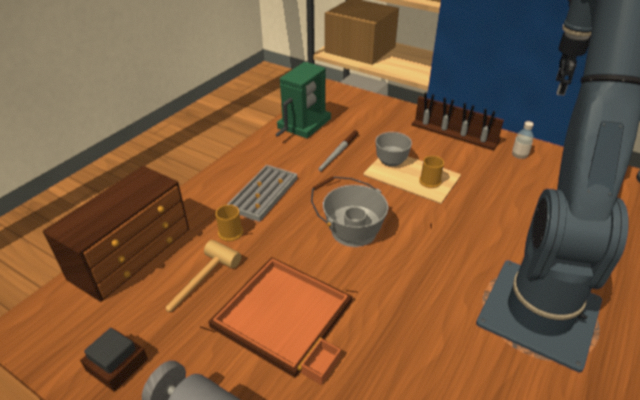

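The top view shows the pail rim at about (338,248) with the small pot at (339,250), the bail arc over its far side, cup_m at (460,226), the tray at (222,253) and flask_a at (448,280). In the side view the pail rim is at about (355,213) and cup_m's at (393,146). I'll triangulate these roughly, then view enlarged wrist-camera pictures.

```bash
cat > h.py <<'E'
from bench import *
import cv2,numpy as np
from scipy.spatial.transform import Rotation as R
np.set_printoptions(precision=4,suppress=True)
def down(yaw,tilt=0,az=0):
    """tool z down, tool y (jaws) at world angle yaw; then leaned so the body tips toward azimuth az by tilt"""
    y=np.array([np.cos(yaw),np.sin(yaw),0]);z=np.array([0,0,-1.]);M=np.c_[np.cross(y,z),y,z]
    k=np.cross([0,0,1],[np.cos(az),np.sin(az),0])
    return (R.from_rotvec(k*tilt)*R.from_matrix(M)).as_rotvec()
def cam(d):
    if "position" in d: return d["camera_matrix"],R.from_rotvec(d["rotation"]).as_matrix() if np.size(d["rotation"])==3 else d["rotation"],d["position"]
    T=d["pose"]@d["tool_from_camera"];return d["camera_matrix"],T[:3,:3],T[:3,3]
def ray(d,px):
    K,Rm,p=cam(d);v=np.linalg.solve(K,[px[0],px[1],1]);v=Rm@(v*[1,-1,-1]);return p,v/np.linalg.norm(v)
def atz(d,px,z):
    p,v=ray(d,px);return p+v*(z-p[2])/v[2]
def proj(d,P):
    K,Rm,p=cam(d);c=(np.atleast_2d(P)-p)@Rm*[1,-1,-1];u=c@K.T;return u[:,:2]/u[:,2:]
def tri(obs):
    A=np.zeros((3,3));b=np.zeros(3)
    for d,px in obs:
        p,v=ray(d,px);M=np.eye(3)-np.outer(v,v);A+=M;b+=M@p
    return np.linalg.solve(A,b)
def wrist(name):
    s=observe();d=snapshot("wrist");T=np.eye(4);T[:3,:3]=R.from_rotvec(s["orientation"]).as_matrix();T[:3,3]=s["tool_pos"]
    d["pose"]=T;cv2.imwrite(f"pics/{name}.png",d["img"][:,:,::-1]);np.savez(name+".npz",**d);return d
def load(n): return dict(np.load(n+".npz"))
def circ(c,r,n=72):
    a=np.linspace(0,2*np.pi,n);return np.c_[c[0]+r*np.cos(a),c[1]+r*np.sin(a),c[2]+0*a]
E
python3 - <<'E'
from h import *
t,s=load("top0"),load("side0")
for n,a,b,z in(("pail",(338,248),(355,213),.094),("cupm",(460,225.5),(393,145),.082),("cups",(339.5,249.5),(355,214),.06),("grip",(340,203),(314,198),.084)):
    print(n,tri([(t,a),(s,b)]),atz(t,a,z),atz(s,b,z))
for n,a,b in(("tl",(183,214),(272,262)),("tr",(263,213),(350,298)),("bl",(180,292),(214,313)),("br",(264,295),(296,370))):
    print(n,atz(t,a,.026),atz(s,b,.026))
for n,a in(("fa",(448,280)),("fb",(271,155)),("earL",(304,238)),("earR",(371,258))):print(n,atz(t,a,.08))
for x,y in((.46,0),(.5,-.27)):
  for yaw in (0,np.pi/2): print(inverse_kinematics([x,y,.3],down(yaw)))
# enlarged crop of top
cv2.imwrite("pics/tc.png",cv2.resize(t["img"][190:300,290:490,::-1],None,fx=4,fy=4,interpolation=cv2.INTER_CUBIC))
E
```

```text
pail [ 0.5022 -0.0121  0.0617] [ 0.4973 -0.0115  0.094 ] [0.4859 0.0208 0.094 ]
cupm [ 0.5591 -0.3567  0.0653] [ 0.5548 -0.3522  0.082 ] [ 0.5506 -0.3329  0.082 ]
cups [ 0.501  -0.0155  0.0555] [ 0.4975 -0.0165  0.06  ] [ 0.5018 -0.0101  0.06  ]
grip [ 0.6366 -0.0208  0.0475] [ 0.6253 -0.0207  0.084 ] [0.6152 0.0165 0.084 ]
tl [0.6152 0.4372 0.026 ] [0.6054 0.2248 0.026 ]
tr [0.6134 0.2032 0.026 ] [0.3836 0.219  0.026 ]
bl [0.3908 0.4343 0.026 ] [0.6219 0.421  0.026 ]
br [0.3779 0.1978 0.026 ] [0.3836 0.4394 0.026 ]
fa [ 0.4061 -0.3074  0.08  ]
fb [0.7726 0.1745 0.08  ]
earL [0.5288 0.0814 0.08  ]
earR [ 0.4698 -0.1015  0.08  ]
[ 0.3987  0.2272 -0.6228  1.8492  0.1472  1.1111 -0.2775]
[ 0.6874  0.3036 -1.0302  1.8416  0.2839  1.1554  1.1317]
[ 0.6869  0.3788 -0.401   1.608   0.1563  1.1866  0.2526]
[ 0.921   0.4357 -0.7711  1.5999  0.3167  1.2356  1.6622]
```

View pics/tc.png

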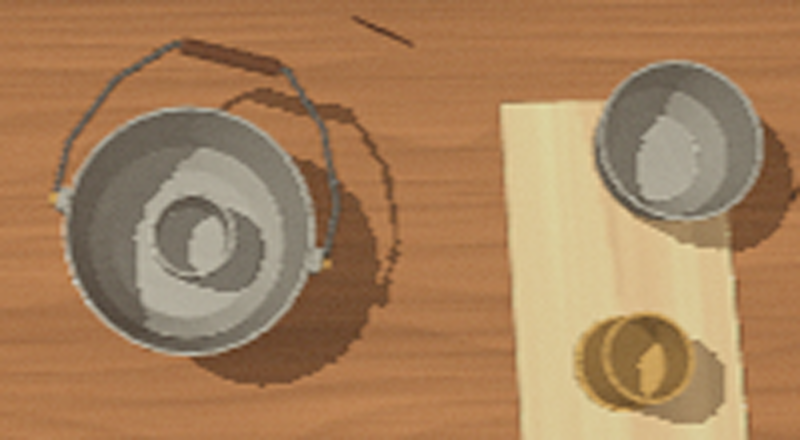

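```bash
python3 - <<'E'
from h import *
t=load("top0")
f=lambda c:(c[0]/4-.375+290,c[1]/4-.375+190)
print("pail",atz(t,f((190.5,230.5)),.094),"cups",atz(t,f((195,236.5)),.06),"cupm",atz(t,f((680.5,139.5)),.082))
a,b=atz(t,f((183,46)),.084),atz(t,f((280,68)),.084);print("grip",a,b,(a+b)/2,np.degrees(np.arctan2(*(a-b)[[1,0]])))
a,b=atz(t,f((60,200)),.084),atz(t,f((320,262)),.084);print("ear",a,b,(a+b)/2,np.degrees(np.arctan2(*(a-b)[[1,0]])))
yaw=np.radians(-13)
try:
    goto([.47,-.01,.27],down(yaw)); print(observe()["time_s"],observe()["qpos"])
    d=wrist("w1");print(d["tool_from_camera"],d["camera_matrix"])
    goto([.53,-.03,.27],down(yaw)); d2=wrist("w2");print(observe()["time_s"])
    cv2.imwrite("pics/w12.png",np.vstack([d["img"],d2["img"]])[:,:,::-1][::1])
    cv2.imwrite("pics/w12.png",cv2.resize(np.vstack([d["img"],d2["img"]])[:,:,::-1],(480,600),interpolation=cv2.INTER_AREA))
except MotionError as e:print(e)
E
```

```text
pail [ 0.4993 -0.0095  0.094 ] cups [ 0.4996 -0.0134  0.06  ] cupm [ 0.5576 -0.3517  0.082 ]
grip [ 0.631  -0.0078  0.084 ] [ 0.6137 -0.0754  0.084 ] [ 0.6223 -0.0416  0.084 ] 75.69390454223145
ear [0.5236 0.0796 0.084 ] [ 0.4773 -0.0977  0.084 ] [ 0.5004 -0.0091  0.084 ] 75.36278856959282
2.6167 [ 0.3403  0.2623 -0.5323  1.8815  0.1535  1.0383 -0.4842]
[[ 0.0018  0.9543  0.2988  0.0757]
 [ 1.     -0.0017 -0.0006 -0.0015]
 [-0.      0.2988 -0.9543 -0.1422]
 [ 0.      0.      0.      1.    ]] [[315.1091   0.     319.388 ]
 [  0.     315.1091 197.2897]
 [  0.       0.       1.    ]]
3.075
```

View pics/w12.png

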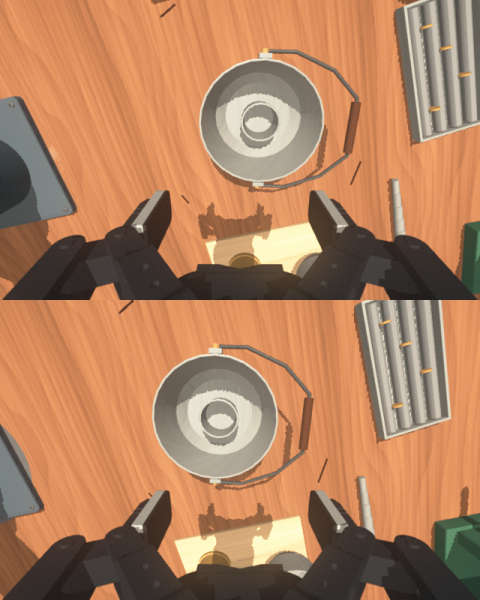

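Both wrist views show the pail, the small pot inside it and the grip clearly, in (0.75-scaled) pixels. In w1 the rim centre is (262,120), cup_s (259,122) and the grip (353,128). In w2 they are (214,118), (219,119) and (306,124).

```bash
python3 - <<'E'
from h import *
t,w1,w2=load("top0"),load("w1"),load("w2")
g=lambda x,y:((x+.5)/.75-.5,(y+.5)/.75-.5)
for n,tp,a,b,z in (("pail",(337.3,247.3),(262,120.5),(214.5,118),.094),("cups",(338.4,248.8),(259.5,122),(219,119),.06),("grip",(347.5,203.9),(352.5,128),(306,124.5),.084)):
    print(n,tri([(t,tp),(w1,g(*a)),(w2,g(*b))]),tri([(w1,g(*a)),(w2,g(*b))]),atz(w1,g(*a),z),atz(w2,g(*b),z),atz(t,tp,z))
for yaw,az in((-13,-13),(-13,167),(0,180),(0,0)):
  y,a=np.radians([yaw,az]);u=np.array([np.cos(a),np.sin(a),0])
  for c in([.5,-.012,.1],[.557,-.352,.1],[.5,-.012,.25],[.557,-.352,.25]):
    q=inverse_kinematics(np.array(c)+.055*u,down(y,.14,a));print(yaw,az,q)
E
```

```text
pail [ 0.5008 -0.0074  0.0814] [ 0.5015 -0.0028  0.0993] [ 0.5021 -0.0029  0.094 ] [ 0.5005 -0.0046  0.094 ] [ 0.4992 -0.0096  0.094 ]
cups [ 0.5004 -0.0138  0.0504] [ 0.5001 -0.0146  0.0466] [ 0.4997 -0.0114  0.06  ] [ 0.5017 -0.0127  0.06  ] [ 0.4995 -0.0135  0.06  ]
grip [ 0.6196 -0.0407  0.0965] [ 0.6186 -0.0395  0.0999] [ 0.6254 -0.0444  0.084 ] [ 0.6222 -0.044   0.084 ] [ 0.6223 -0.0416  0.084 ]
-13 -13 [ 0.2745  0.6454 -0.467   1.7769  0.2835  0.928  -0.5418]
-13 -13 [ 0.6236  0.8313 -0.3374  1.315   0.2896  1.1827  0.0158]
-13 -13 [ 0.3032  0.4875 -0.5037  1.6007  0.1847  1.2435 -0.4633]
-13 -13 [ 0.6257  0.7211 -0.3659  1.1298  0.2539  1.4713  0.0579]
-13 167 [ 0.0946  0.3999 -0.3263  2.2908  0.5053  0.3851 -0.8883]
-13 167 [ 0.7924  0.5825 -0.3796  1.893   0.3112  0.5841  0.0075]
-13 167 [ 0.318   0.171  -0.5438  2.0714  0.2053  0.8064 -0.5743]
-13 167 [ 0.8433  0.4136 -0.4395  1.7124  0.1777  0.9205  0.1232]
0 180 [ 0.2021  0.4026 -0.3915  2.2954  0.4885  0.3711 -0.5984]
0 180 [ 0.8661  0.6044 -0.4402  1.8602  0.3063  0.6203  0.2706]
0 180 [ 0.4256  0.1717 -0.5995  2.0755  0.1674  0.792  -0.2702]
0 180 [ 0.9116  0.4387 -0.4941  1.681   0.1719  0.9492  0.3787]
0 0 [ 0.2565  0.6535 -0.5031  1.7714  0.3376  0.9507 -0.3972]
0 0 [ 0.6162  0.8225 -0.3766  1.3446  0.347   1.1715  0.1734]
0 0 [ 0.2924  0.4975 -0.5521  1.595   0.2336  1.2621 -0.309 ]
0 0 [ 0.6234  0.7105 -0.4161  1.1612  0.3075  1.4593  0.2252]
```

```bash
python3 - <<'E'
from h import *
o=down(np.radians(-13)); c=[.5002,-.0125]
goto([*c,.13],o)
print("hit",movel([*c,.032],v=.12,threshold=6),observe()["tool_pos"])
command_gripper(.045,30); s=observe();print("w",s["width"],s["wrist_force"],s["time_s"])
movel([*c,.20],v=.2)
print("w",observe()["width"])
goto([.557,-.385,.28],down(np.radians(-13)))
s=observe();print(s["width"],s["wrist_force"],s["time_s"],s["tool_pos"])
d=wrist("w3");cv2.imwrite("pics/w3.png",d["img"][:,:,::-1])
E
```

```text
hit False [ 0.5008 -0.0125  0.0327]
w 0.058940362076445256 [-0.7992  0.076   9.6048] 5.0583
w 0.05941460944323612
0.05888578622147447 [-0.6753 -0.3382 -0.7428] 7.4833 [ 0.5577 -0.3828  0.2797]
```

View pics/w3.png

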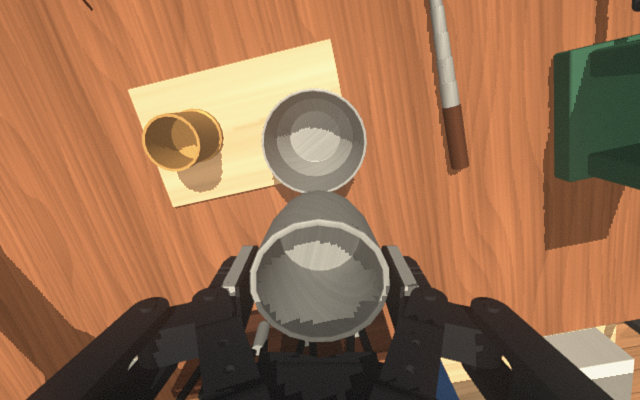

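w3 shows cup_s held level. The cup_m rim is centred at (314.5,141), and flask_a is at (180,140), clear of it.

```bash
python3 - <<'E'
from h import *
t,w=load("top0"),load("w3")
a=(314.5,141);print(atz(w,a,.082),tri([(w,a),(t,(459.8,224.5))]))
# held cup: rim ellipse centre px (320,280), width 138 px -> depth
K,Rm,p=cam(w);dep=K[0,0]*.060/138;pp,v=ray(w,(320,280));P=pp+v*dep/abs((Rm.T@v)[2]);print("held rim",P,"rel TCP",P-w["pose"][:3,3])
E
```

```text
[ 0.5584 -0.3495  0.082 ] [ 0.5578 -0.35    0.085 ]
held rim [ 0.5567 -0.3822  0.3019] rel TCP [-0.001   0.0006  0.0222]
```

```bash
python3 - <<'E'
from h import *
o=down(np.radians(-13)); c=[.558,-.350]
movel([*c,.12],v=.2)
print("hit",movel([*c,.038],v=.06,threshold=3));s=observe();print(s["tool_pos"],s["wrist_force"],s["width"])
command_gripper(.065);s=observe();print(s["width"],s["wrist_force"])
movel([*c,.10],v=.12)
goto([.557,-.385,.22],o)
d=wrist("w4");print(observe()["time_s"])
cv2.imwrite("pics/w4.png",d["img"][:,:,::-1])
E
```

```text
hit True
[ 0.5578 -0.3498  0.0412] [-1.7611  0.1048  7.3589] 0.05919425297712608
0.06492427282976598 [-0.4047 -0.6    -0.9872]
11.2083
```

View pics/w4.png

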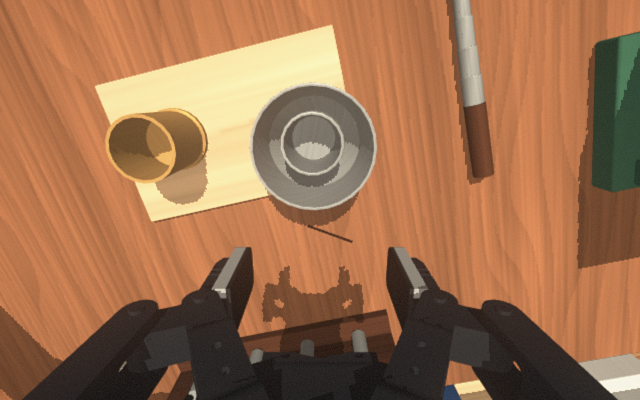

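cup_s looks seated and centred in cup_m: cup_m rim centre (313,146.5), cup_s rim centre (312.5,143). Next I grasp cup_m by its far wall, leaned to match the wall's slope.

```bash
python3 - <<'E'
from h import *
w=load("w4");cm=atz(w,(313,146.5),.082);cs=atz(w,(312.5,143),.068);print("cm",cm,"cs",cs)
c=np.array([.558,-.350]);c=(c+cm[:2])/2
a=np.radians(-13);u=np.array([np.cos(a),np.sin(a)]);o=down(a,.14,a)
r=.0535
command_gripper(.018,60)
goto([*(c+u*(r+.006)),.115],o)
print("hit",movel([*(c+u*r),.069],v=.08,threshold=6));s=observe();print(s["tool_pos"],s["width"])
command_gripper(.0,60);s=observe();print("w",s["width"],s["wrist_force"],s["tool_pos"])
q=s["tool_pos"];np.save("cm.npy",np.r_[c,q])
movel([q[0],q[1],q[2]+.14],v=.15);hold(.2);s=observe();print("w",s["width"],s["wrist_force"],s["time_s"],s["tool_pos"])
d=wrist("w5");t=snapshot("side");cv2.imwrite("pics/w5.png",cv2.resize(np.vstack([d["img"],t["img"]])[:,:,::-1],(480,600),interpolation=cv2.INTER_AREA))
E
```

```text
cm [ 0.5576 -0.3492  0.082 ] cs [ 0.5572 -0.3479  0.068 ]
hit False
[ 0.6101 -0.3616  0.0691] 0.01788368470384642
w 0.0017654982629537771 [-0.2914  0.0832  2.953 ] [ 0.6104 -0.3618  0.0697]
w 0.0014628562518462613 [-0.3219  0.1333 -1.4015] 14.5917 [ 0.61   -0.3617  0.2087]
```

View pics/w5.png

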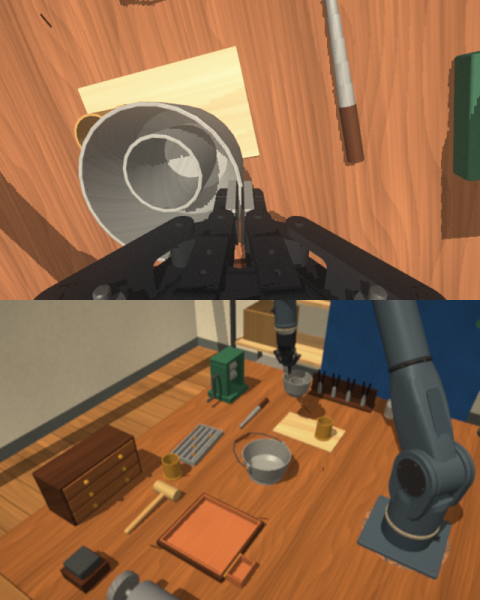

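Cup_m is held level at the far wall with cup_s inside it, and the pail is empty. I carry it to the pail.

```bash
python3 - <<'E'
from h import *
m=np.load("cm.npy");off=m[2:4]-m[:2];P=np.array([.5005,-.0075]);g=P+off
o=down(np.radians(-13),.14,np.radians(-13))
goto([*g,.205],o);print(observe()["width"])
movel([*g,.10],v=.15)
zt=m[4]-.004
print("hit",movel([*g,zt-.003],v=.05,threshold=3));s=observe();print(s["tool_pos"],"home z",zt,s["wrist_force"])
command_gripper(.009);s=observe();print(s["width"],s["wrist_force"])
movel([*(g+.003*off/np.linalg.norm(off)),.11],v=.1)
command_gripper(.022)
goto([.52,-.05,.27],down(np.radians(-14.5)))
d=wrist("w6");print(observe()["time_s"])
E
```

```text
0.0019045530476029136
hit True
[ 0.5531 -0.0201  0.0652] home z 0.06565557363708702 [-0.0951 -1.1388  4.1598]
0.009162295938238587 [ 0.744   0.0885 -0.0303]
19.3917
```

View pics/w6.png

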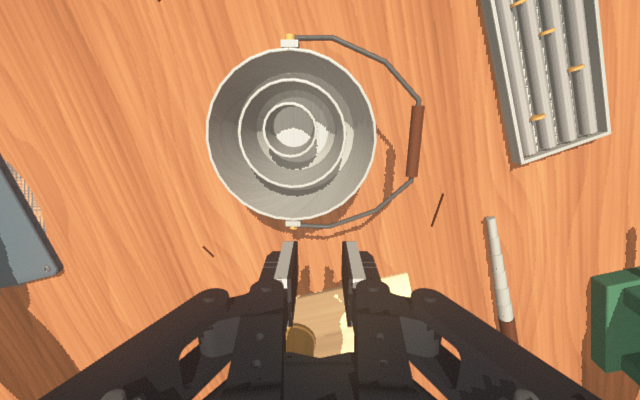

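w6 shows all three rims concentric: the pail at (292,133.5), cup_m at (292,133.5), cup_s at (290,129). The grip runs from (418,106) to (413,177). Next come the grip's position and the bail lift.

```bash
python3 - <<'E'
from h import *
w,t=load("w6"),load("top0")
print("pail",atz(w,(292,133.5),.094),"cm",atz(w,(292,133.5),.078),"cs",atz(w,(290,129),.064))
a,b=atz(w,(418,106),.084),atz(w,(413,177),.084);G=(a+b)/2
print("grip",a,b,G,np.degrees(np.arctan2(*(a-b)[[1,0]])))
a,b=atz(w,(290,42),.084),atz(w,(292.5,225),.084);print("ears",(a+b)/2,np.degrees(np.arctan2(*(a-b)[[1,0]])))
print("tri grip",tri([(w,(415.5,141.5)),(t,(347.5,203.9))]))
for p in([.62,-.04,.075],[.5,-.008,.3],[.5,.32,.3],[.5,.32,.2]):print(inverse_kinematics(p,down(np.radians(-14.5))))
E
```

```text
pail [ 0.5027 -0.002   0.094 ] cm [ 0.501  -0.0032  0.078 ] cs [0.4987 0.0008 0.064 ]
grip [ 0.6312 -0.0081  0.084 ] [ 0.6145 -0.0791  0.084 ] [ 0.6228 -0.0436  0.084 ] 76.74838508211802
ears [ 0.4988 -0.0103  0.084 ] 74.84941202950652
tri grip [ 0.6212 -0.0413  0.0899]
[ 0.2617  0.6909 -0.4441  1.7471  0.3944  0.7931 -0.627 ]
[ 0.3395  0.2856 -0.5512  1.7644  0.1633  1.1372 -0.5157]
[-0.2488  0.449  -0.6221  1.5388  0.2706  1.2411 -1.165 ]
[-0.2747  0.529  -0.5832  1.69    0.3316  1.0229 -1.223 ]
```

```bash
python3 - <<'E'
from h import *
a=np.radians(-14.5);u=np.array([np.cos(a),np.sin(a),0]);o=down(a);G=np.array([.6215,-.0415])
command_gripper(.024,60)
goto([*G,.13],o)
print("hit",movel([*G,.070],v=.1,threshold=5));s=observe();print(s["tool_pos"])
command_gripper(0,60);s=observe();print("w",s["width"],s["wrist_force"],s["tool_pos"])
p0=s["tool_pos"].copy();f0=s["wrist_force"]
for th in np.linspace(0,1.54,10)[1:]:
    movel(p0+.124*(u*(np.cos(th)-1)+np.array([0,0,np.sin(th)])),v=.12)
    s=observe();f=s["wrist_force"]-f0;print(round(th,2),s["tool_pos"],f,round(s["width"],4))
    if abs(f).max()>9:print("stop");break
print(s["time_s"])
d=snapshot("side");w=wrist("w7");cv2.imwrite("pics/w7.png",cv2.resize(np.vstack([w["img"],d["img"]])[:,:,::-1],(480,600),interpolation=cv2.INTER_AREA))
E
```

```text
hit False
[ 0.6219 -0.0415  0.0707]
w 0.009882217749701005 [-1.8277  0.6212  0.2552] [ 0.6213 -0.0413  0.0703]
0.17 [ 0.6204 -0.0409  0.0922] [ 2.5116 -0.7308  0.3012] 0.0103
0.34 [ 0.6147 -0.0396  0.1124] [ 2.7045 -0.1703 -0.058 ] 0.0102
0.51 [ 0.6059 -0.0372  0.1315] [ 1.8825  0.2177 -0.0072] 0.0097
0.68 [ 0.5941 -0.0343  0.1488] [ 1.3769 -0.3602 -1.6206] 0.0098
0.86 [ 0.5797 -0.0306  0.1639] [-0.7542 -0.6605 -2.0078] 0.0103
1.03 [ 0.5633 -0.0264  0.1765] [ 0.9993  0.2296 -3.2381] 0.0104
1.2 [ 0.5451 -0.0216  0.1858] [ 3.3969  0.0847 -6.0129] 0.0098
1.37 [ 0.5256 -0.0166  0.1918] [ 2.5712 -0.289  -6.8265] 0.01
1.54 [ 0.5051 -0.0113  0.1943] [ 2.0225 -0.2956 -7.8662] 0.0103
24.2917
```

View pics/w7.png

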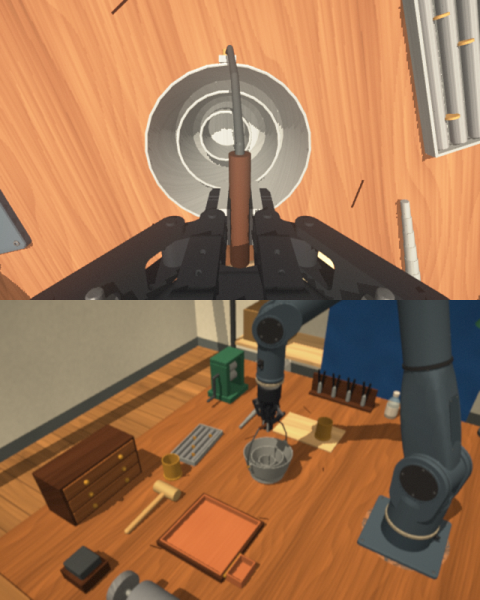

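The bail is upright and the nest looks intact, but the 7.9 N upward pull may already carry the pail's weight. I'll ease down to make sure it stands on the bench, hold, then lift.

```bash
python3 - <<'E'
from h import *
s=observe();p=s["tool_pos"].copy()
for i in range(1,5):
    movel(p-[0,0,.0015*i],v=.03);hold(.15);s=observe();print(s["tool_pos"],s["wrist_force"])
    if s["wrist_force"][2]>-2.5:break
hold(.15)
q=s["tool_pos"].copy();command_gripper(0,90);np.save("stand.npy",q)
for dz in (.005,.01,.02,.05):
    movel(q+[0,0,dz],v=.05);s=observe();print(dz,s["wrist_force"],s["width"])
movel(q+[0,0,.09],v=.1);hold(.3);s=observe();print(s["wrist_force"],s["moment"],s["time_s"])
E
```

```text
[ 0.5059 -0.0114  0.1927] [ 0.2738 -0.6175 -7.5163]
[ 0.5054 -0.0113  0.1912] [-1.1221  0.7589 -6.6875]
[ 0.5057 -0.0114  0.1898] [ 0.4818 -0.096  -7.2327]
[ 0.5055 -0.0114  0.1881] [ 0.3701 -0.4378 -7.4845]
0.005 [ 0.7507  0.7338 -7.1621] 0.009467372917987299
0.01 [ 0.9323 -0.4389 -7.1723] 0.009665811645665124
0.02 [ 0.0025  0.5913 -7.3381] 0.009362482063481455
0.05 [-0.4266  0.088  -7.32  ] 0.009663782863252672
[-0.4221  0.5112 -7.2851] [-0.007   0.0469  0.0384] 28.8083
```

The pull stayed at about 7.3 N while I eased down 6 mm, so the pail was already hanging and step 2 may not have been registered. I'll set it fully down on the bench with the bail upright before lifting again.

```bash
python3 - <<'E'
from h import *
q=np.load("stand.npy")
movel(q+[0,0,.012],v=.1)
z=q[2]+.004
while z>q[2]-.03:
    movel([q[0],q[1],z],v=.04);s=observe();print(s["tool_pos"],s["wrist_force"][2])
    if s["wrist_force"][2]>-3:break
    z-=.003
hold(.25);s=observe();np.save("stand.npy",s["tool_pos"]);print(s["tool_pos"],s["wrist_force"],s["moment"],s["time_s"])
d=snapshot("side");w=wrist("w8")
cv2.imwrite("pics/w8.png",np.vstack([cv2.resize(w["img"],(480,300),interpolation=cv2.INTER_AREA),cv2.resize(d["img"][110:310,240:560],(480,300),interpolation=cv2.INTER_CUBIC)])[:,:,::-1])
E
```

```text
[ 0.5054 -0.0114  0.192 ] -6.633340044610769
[ 0.5054 -0.0114  0.189 ] -7.018469270436622
[ 0.5053 -0.0114  0.1859] -6.923855511735378
[ 0.5064 -0.0116  0.184 ] 3.4784128104883867
[ 0.5063 -0.0115  0.1839] [-0.753  -2.5286  5.6277] [-0.4879 -0.0606 -0.0306] 31.0917
```

View pics/w8.png

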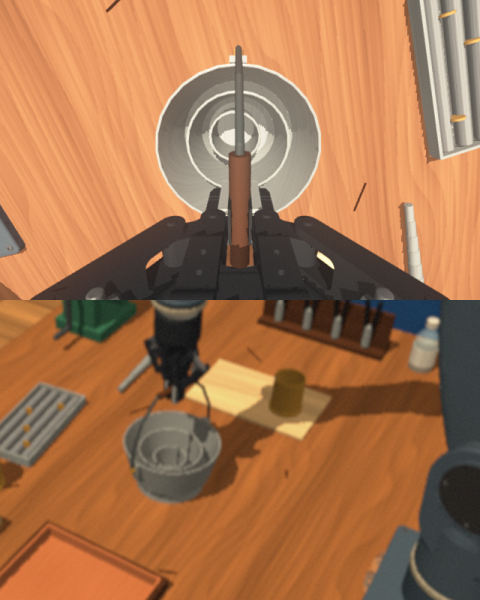

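The pail now stands on the bench with the bail upright, the nest concentric and the grip held (the pull has gone to a push). I lift it and carry it to the tray.

```bash
python3 - <<'E'
from h import *
q=np.load("stand.npy")
movel(q+[0,0,.04],v=.05);hold(.25)
movel(q+[0,0,.085],v=.08)
T=[.499,.320]
movel([*T,q[2]+.085],v=.12);hold(.5);s=observe();print(s["tool_pos"],s["wrist_force"],s["width"],s["time_s"])
d=snapshot("top");w=wrist("w9")
cv2.imwrite("pics/w9.png",np.vstack([cv2.resize(w["img"],(480,300),interpolation=cv2.INTER_AREA),cv2.resize(d["img"][150:350,120:440],(480,300),interpolation=cv2.INTER_CUBIC)])[:,:,::-1])
E
```

```text
[0.499  0.32   0.2689] [ 0.5221  0.2742 -7.0912] 0.009739084946692135 36.5333
```

View pics/w9.png

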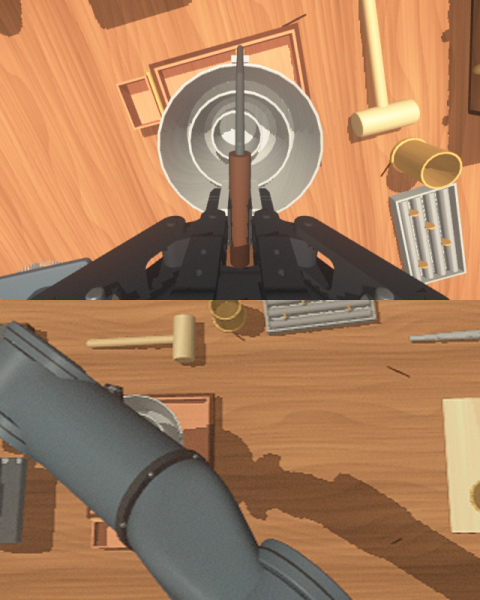

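The pail hangs level over the tray with the nest still concentric. I lower it.

```bash
python3 - <<'E'
from h import *
q=np.load("stand.npy");T=[.499,.320]
movel([*T,q[2]+.018],v=.1);hold(.2)
z=q[2]+.009
while z>q[2]-.004:
    movel([*T,z],v=.03);s=observe();print(s["tool_pos"],s["wrist_force"])
    if s["wrist_force"][2]>-3:break
    z-=.002
hold(.3);s=observe();print(s["wrist_force"],s["moment"])
command_gripper(.03);hold(.2)
movel([*T,.30],v=.12)
goto([.47,.25,.36],down(np.radians(-14.5)));hold(.5)
print(observe()["time_s"])
w=wrist("w10");d=snapshot("side")
cv2.imwrite("pics/w10.png",np.vstack([cv2.resize(w["img"],(480,300),interpolation=cv2.INTER_AREA),cv2.resize(d["img"][200:400,140:460],(480,300),interpolation=cv2.INTER_CUBIC)])[:,:,::-1])
E
```

```text
[0.4989 0.3198 0.1926] [ 0.3795 -0.3841 -7.0741]
[0.499  0.32   0.1908] [ 0.1001 -0.5666 -7.0386]
[0.499  0.32   0.1888] [ 0.5067  0.6237 -7.4393]
[0.4996 0.3203 0.188 ] [-1.1954 -2.4735  4.9804]
[-0.548  -1.869   5.8128] [-0.4942  0.1665  0.019 ]
41.75
```

View pics/w10.png

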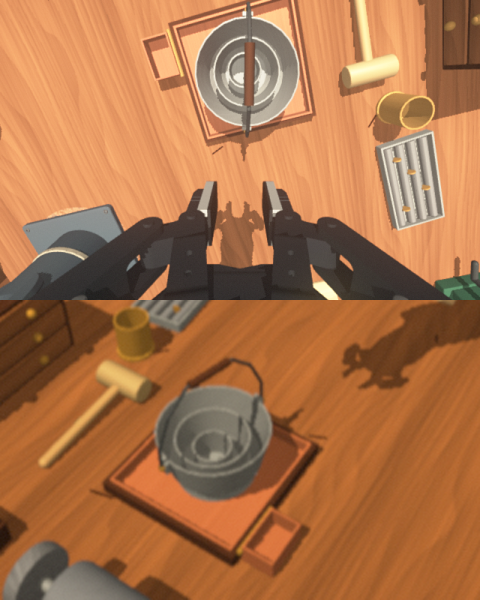

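The pail stands flat in the middle of the tray with the nest concentric. The gripper is clear and the bystanders in view look unmoved, so I hand in.

```bash
python3 -c "
from bench import *
print(close_job(),observe()['time_s'])"
```

```text
the job is handed in; nothing more can be done
the job is handed in; nothing more can be done
```

I nested the pots, carried the nest by the bail grip to the sweep tray, let go and handed the job in at about 42 s. There was no verdict.

- **Nesting:** I put cup_s into cup_m on the board, then gripped cup_m by its wall and set both in the pail. Contact came at the expected home heights, within 1 mm, and the wrist picture showed the rims concentric.
- **Bail, one deviation:** I raised it along its arc, but near upright the wrist force (about 7–8 N) showed the pail was already hanging slightly. I couldn't tell whether the "upright while standing" step had counted. I lowered the pail until it stood on the bench with the bail upright, held it there, then lifted again.
- **Placing:** I lowered the pail onto the tray, and contact came 4 mm higher than on the bench, as the tray floor should give. I opened the gripper and retreated.
- **Last checks:** The final pictures show the pail upright near the tray's centre, inside its walls, with the nest concentric, the bail upright and the gripper clear. The mallet, flask_b and ring tray look unmoved there. Flask_a and the sizing stick were outside those pictures; nothing touched them that I saw.
- **Disagreements:** My first hand-read points differed by up to about 3 cm between the side and top cameras for the pail. Readings of the pail's centre also differed by several millimetres between views, so I used averages and force contact.

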